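# Pull the gap spacer from the fit-up jig and rack it

## Task

Swing the keeper arm of the fit-up jig out until it clicks into its end detent, then draw the steel spacer plate up out of the jig's sprung gap. Stand the spacer upright on the open bench and let go of it, take it afresh with a grip that clears the rack's dividers, and stand it right down in the empty bay of the comb rack, lined up with the spacers already there. Leave the stocked spacers, the pipe and the hammer where they are.

Things in the scene. Friction and masses are not known exactly. Their poses are not given: they have to be found in the camera images.
- jig: Fit-up jig, fixed. Origin: on the bench under the middle of its gap; x along the gap, y across it, z up. Grey base plate 12 mm thick, x -65 to +135, y -60 to +60 mm. Pivot post at x +70, y 0; behind it (x +112 to +130) a detent block 118 mm high. A grey block 52 mm high stands at y +43 to +57.
- gap_top (a point): Middle of the mouth of the 12 mm gap, level with the cheek tops, 62 mm above the bench. The two dark cheeks are 60 mm long (jig x) and 22 mm thick; the jig's +y cheek is a jaw pressed on the spacer by a spring (about 7 N). At both ends of the gap an end stop (x 29 to 39 mm out, 12 mm wide, top 86 mm above the bench) hides the spacer's narrow edges.
- keeper (a joint): Angle of the keeper arm about its upright pivot: 0 = along the jig's -x, over the gap, blocking the spacer; grows as the knob swings to the jig's +y side (clockwise from above) to the end stop at 1.4 rad. From about 1.0 to 1.2 it pushes a sprung plunger aside (under 3 N at the knob), past 1.2 the plunger presses it home; light friction holds it elsewhere.
- keeper_knob (a point): Point 135 mm above the bench on the axis of the keeper's upright round knob: 16 mm diameter, 112 mm from the pivot axis, from 112 to 157 mm above the bench. The arm below it is a steel bar 20 mm wide, 100 to 112 mm above the bench.
- keeper_pivot (a point): Point on the keeper's vertical pivot axis, 106 mm above the bench.
- spacer: The spacer to retrieve: plain steel plate 52 mm wide (its x), 12 mm thick (its y), 80 mm tall (z), about 0.4 kg. Origin: centre of its underside. At the start it stands in the jig's gap on the base plate, its top 30 mm above the cheeks, 92 mm above the bench; drawing it up takes 10 to 20 N.
- rack: Comb rack, fixed. Origin: on the bench under its middle. Base plate 100 (x) x 110 (y) x 12 mm; four dark dividers 34 mm long (x), 10 mm thick, tops 74 mm above the bench, at y -42, -14, +14, +42 mm, leave three bays 18 mm wide. A racked spacer stands with its width along x, overhanging the dividers 9 mm at both ends, its top 92 mm above the bench.
- bay: The empty bay of the rack (any of the three), marked by a thin black rubber pad. Origin: centre of the bay's floor, 12 mm above the bench; x along the rack's x (the width of a racked spacer), y across the bay.
- stock_a: A spacer like the other one, standing loose in a rack bay; leave it. Origin: centre of its underside.
- stock_b: A second such spacer in another bay; leave it.
- pipe: Short dark pipe piece standing on the bench, 88 mm diameter, 75 mm high; leave it. Origin: centre of its underside.
- hammer: Hammer lying on the bench; leave it. Origin: middle of its underside.
Not all that is in view belongs to the job. Leave any pink or red look-alike of the jig alone.

How it is judged:
By the outcome, as a careful person would: the job done as asked, in the order asked, and still so for the second after the job is handed in, with the robot touching nothing.
It also fails if it takes over 72 s, if anything falls off the work surface, if the arm or the gripper's body presses on something with over 40 N, if the wrist force passes 120 N, or if a joint passes its speed limit or range.

## Robot

A 7-joint arm with a two-finger parallel gripper is mounted at the origin on the work surface. World frame = base frame: x ahead of the robot, y to its left, z up, the work surface at z = 0. Lengths are in m, angles in rad, forces in N, time in s.
With the tool pointing down it reaches from about 0.4 to 0.875 m from the base axis. Payload 6.5 kg.
Tool frame: the origin (TCP) lies on the front face of the gripper's body, between the roots of the fingers; the fingertips stand 73 mm ahead of it and the grasp point (between the pads) lies 54 mm ahead of it; z points along the fingers, y is the line along which they close (so a half turn about z gives the same grasp; the last joint's range is limited). The gripper opens to 85 mm and grips with 20 to 120 N. Pads are 22 mm wide; open, the fingers measure 114 mm over their backs; the gripper's body (76 mm by 85 mm) begins 54 mm behind the grasp point. The pads swing forward as they close: fully open they stand 13 mm farther back than shut.
Start: joints at [1.056, 0.536, -0.004, 1.538, 0.003, 1.067, -0.071], TCP at [0.282, -0.586, 0.304] pointing down, gripper open.
Joint ranges: [-2.7, 2.7], [-0.37, 2.16], [-1.27, 1.26], [0.24, 2.4], [-1.31, 4.45], [0.19, 1.91], [-2.76, 2.76]. Speed limits (rad/s): [2.39, 2.39, 3.14, 3.14, 3.14, 3.14, 3.14].

## Interface

Orientations are given as a unit quaternion [x, y, z, w].
In Python, from workcell import sense, viewer, robot gives the robot as it stands.
- The arm moves only by the shell command python3 -m jog 'ROWS' [FORCE]. ROWS is JSON, a list of rows, each a list of 3 entries, a list of its own where there are three numbers: the shift along the tool's x, y, z as a fraction of full scale, then the turn about the tool's z as a fraction of full scale, then the closure, from 0 (fully open) to 1 (shut). In form: [[[dx, dy, dz], yaw, grip], ...]. A call has 1 to 5 rows; each row is the pose to reach, as a shift and turn from the pose commanded when the call began, along the tool's axes at that moment; what a row does not reach only later rows make up. Full scale, the value 1, is 0.4 m for a shift and 90 degrees for a turn. A row lasts 1/10 s, in which the tool goes at most 50 mm and 8.59 degrees, less where a joint would pass 70% of its speed; a pose out of reach is approached as far as the arm can. A call with a number of a shift or a turn outside -1 to 1 is refused whole. A call with a gripper value outside its range is refused whole. The fingers move at their own pace and stop on an object; FORCE is the grip in N (left out, the last holds). Time passes only in rows, so rows that repeat a pose let the fingers close. It gives the time, the measured TCP pose, the force, the opening and the grip force at its end, in the units of the state.
- sense(): the state, without advancing time (a new reading comes with each control period).
- viewer.capture(name): name is "side" or "top"; returns a dict with "img" (420x560x3 uint8, red, green, blue), "fov_y" (degrees; the focal length in pixels is half the picture's height over the tangent of half this angle, whatever the lens; pixels are square), "cx", "cy" (the principal point, pixels), "rvec" (rotation vector, rad) and "tvec" (3), from world to camera coordinates, as OpenCV has them. Camera axes: x right, y down, z forward; pixel columns grow to the right and rows downward; lengths in m; the calibration is good to about 2 mm. A picture is of the moment at which its call begins. There is no depth.
- robot.sign_off(): hands the job in; it is judged then, once.
The state is a dict: "t": time; "qpos": joint angles; "qd": joint speeds; "effort": joint torques, N m; "tool_pos": TCP position; "ee_rot": TCP orientation; "contact_force": force on the tool from outside, world axes, zero at the start; "torque": the same for the moment, N m; "width": finger opening in m; "finger_force": force on a finger pad.
Only numpy, scipy, OpenCV 4.12 (cv2) and the standard library are available. Lean on these libraries where they do the work, as an engineer would, in place of code of your own. Each camera call takes 0.05 s, during which the arm holds its last target. There are 200 camera calls.

## Working session

There is one attempt and no reset: what is moved stays moved. The work goes in short steps, Python scripts to look and compute and a shell command to move; the robot and the scene stay as the last step left them, time stands still between calls to the robot, and variables do not carry over. Pictures are saved under pics/ and viewed, at most 10 in all, crops included, and the job is handed in when it is done.

```bash
mkdir -p pics
cat > h.py <<'E'
import numpy as np, cv2
from workcell import sense, viewer, robot
from scipy.spatial.transform import Rotation as R
def cam(name,fn=None):
    c=viewer.capture(name)
    if fn: cv2.imwrite('pics/'+fn,c['img'][:,:,::-1])
    np.savez(name+'.npz',**{k:v for k,v in c.items()})
    return c
def K(c):
    f=210/np.tan(np.radians(float(c['fov_y']))/2)
    return np.array([[f,0,c['cx']],[0,f,c['cy']],[0,0,1]],float)
def ray(c,u,v):
    Rm=cv2.Rodrigues(np.array(c['rvec'],float))[0]; t=np.array(c['tvec'],float).ravel()
    d=Rm.T@np.linalg.inv(K(c))@[u,v,1]; return -Rm.T@t,d
def atz(c,u,v,z):
    o,d=ray(c,u,v); return o+d*(z-o[2])/d[2]
def proj(c,P):
    return cv2.projectPoints(np.array(P,float).reshape(-1,1,3),np.array(c['rvec'],float),np.array(c['tvec'],float),K(c),None)[0].reshape(-1,2)
def crop(c,u0,v0,u1,v1,s,fn):
    i=c['img'][v0:v1,u0:u1,::-1]; cv2.imwrite('pics/'+fn,cv2.resize(i,None,fx=s,fy=s,interpolation=cv2.INTER_CUBIC))
def ld(n): return np.load(n+'.npz')
def rel(p,yawdeg=None):
    s=sense(); Rm=R.from_quat(s['ee_rot']).as_matrix()
    return (Rm.T@(np.array(p)-s['tool_pos'])/0.4).round(4)
E
python3 - <<'E'
from h import *
s=sense(); print({k:np.round(v,3) for k,v in s.items()}); print(R.from_quat(s['ee_rot']).as_matrix().round(3))
for n in('top','side'):
    c=cam(n,n+'0.png'); print({k:c[k] for k in c if k!='img'}, ray(c,280,210))
E
```

```text
{'t': np.float64(0.0), 'qpos': array([ 1.056,  0.537, -0.004,  1.539,  0.003,  1.067, -0.071]), 'qd': array([ 0.002, -0.001, -0.002,  0.001,  0.001,  0.   , -0.   ]), 'effort': array([-0.0000e+00, -5.8341e+01,  1.0490e+00, -2.5911e+01,  1.2000e-02,
        9.0000e-03, -0.0000e+00]), 'tool_pos': array([ 0.282, -0.585,  0.303]), 'ee_rot': array([ 0.975,  0.223, -0.   , -0.001]), 'contact_force': array([0.165, 1.131, 0.497]), 'torque': array([-0.06 , -0.026,  0.014]), 'finger_force': np.float64(0.0), 'width': np.float64(0.085)}
[[ 0.901  0.434 -0.001]
 [ 0.434 -0.901  0.002]
 [-0.    -0.002 -1.   ]]
{'fov_y': 51.97626399735154, 'cx': 284.06672880661097, 'cy': 205.40670662336188, 'rvec': array([ 2.15900539, -2.17535474,  0.10462528]), 'tvec': array([0.02796822, 0.47168409, 1.1663584 ])} (array([0.35157192, 0.01920849, 1.20817558]), array([ 0.09053456,  0.01389163, -0.99589825]))
{'fov_y': 44.6719239964876, 'cx': 278.14772157565955, 'cy': 208.8236251554606, 'rvec': array([ 2.32854827, -0.10015432,  0.05270509]), 'tvec': array([-0.48250975,  0.09448857,  1.36506122])} (array([ 0.39133209, -0.96361285,  1.01165476]), array([ 0.07275077,  0.72009476, -0.6900647 ]))
```

View pics/top0.png

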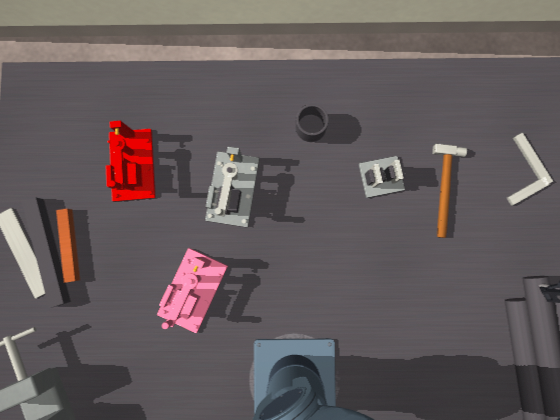

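View pics/side0.png

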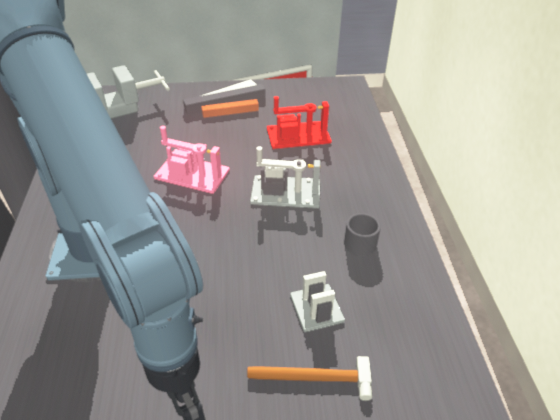

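Candidates for the jig: red at top-view (132,162), pink at (193,290) and grey at (232,188). The grey one fits the description. The pipe is at (312,123), the rack at (382,177) and the hammer at (447,190). I'll confirm with an enlarged crop.

Run:
```python
from h import *
t=ld('top')['img'];s=ld('side')['img']
z=lambda i,u,v,w,h,W,H: cv2.resize(i[v:v+h,u:u+w,::-1],(W,H),interpolation=cv2.INTER_CUBIC)
a=np.hstack([z(t,195,140,80,100,480,600),np.vstack([z(t,350,145,64,60,320,300),z(s,280,255,64,60,320,300)])])
cv2.imwrite('pics/c1.png',a)
cv2.imwrite('pics/c2.png',z(s,240,140,100,75,800,600))
```

```text
(no output)
```

View pics/c1.png

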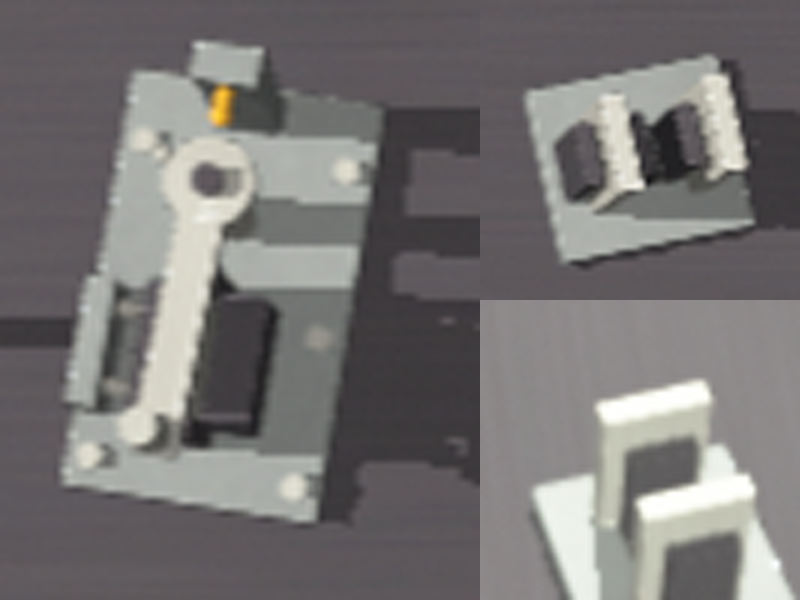

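View pics/c2.png

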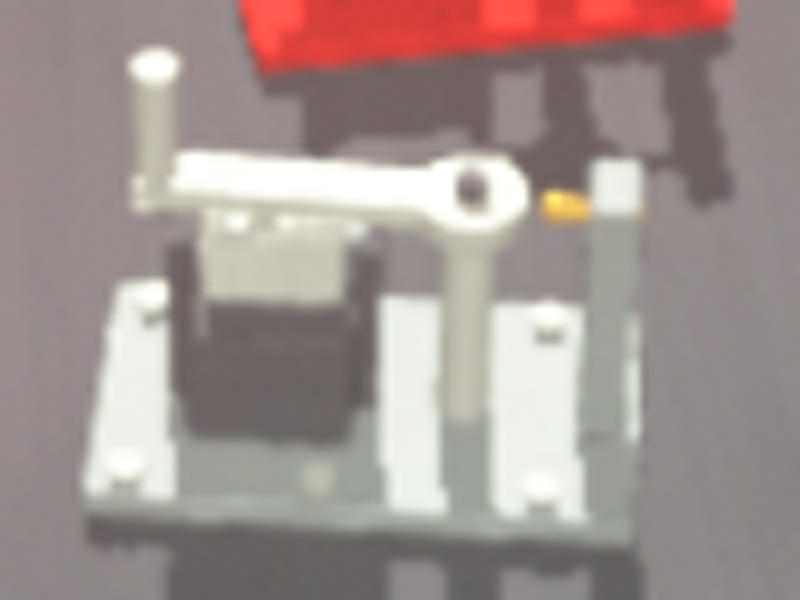

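Run:
```python
from h import *
from scipy.optimize import least_squares
t=ld('top');s=ld('side')
def W(p,L):
    L=np.array(L,float)/1000; c,n=np.cos(p[2]),np.sin(p[2])
    return np.c_[p[0]+c*L[:,0]-n*L[:,1],p[1]+n*L[:,0]+c*L[:,1],L[:,2]]
def fit(obs,p0):
    def r(p):
        return np.concatenate([(proj(c,W(p,L))-uv).ravel() for c,L,uv in obs])
    o=least_squares(r,p0,loss='soft_l1'); print(o.x.round(4)); print(r(o.x).reshape(-1,2).round(1).tolist()); return o.x
T=lambda a,o,k:np.array(a,float)/k+o-0.5+0.5/k
jt=T([(132,70),(383,105),(318,522),(62,486),(209,180)],(195,140),6)
js=T([(85,497),(632,518),(118,285),(472,187)],(240,140),8)
j=fit([(t,[(135,60,12),(135,-60,12),(-65,-60,12),(-65,60,12),(70,0,112)],jt),(s,[(-65,-60,12),(135,-60,12),(-65,60,12),(70,0,112)],js)],[.55,.2,-.1])
# rack
rt=T([(47,92),(235,55),(273,222),(83,263)],(350,145),5)
rs=T([(52,190)],(280,255),5)
for sg in(1,):
    r=fit([(t,[(50,55,12),(50,-55,12),(-50,-55,12),(-50,55,12)],rt),(s,[(-50,55,12)],rs)],[.6,-.25,.2])
np.save('jig.npy',j);np.save('rack.npy',r)
for k in(t,s):
    pass
kt=T([(141,424)],(195,140),6)[0]; ks=T([(155,66)],(240,140),8)[0]
print('knob',atz(t,*kt,.157),atz(s,*ks,.157),W(j,[(-42,0,157)]),'piv',W(j,[(70,0,106)]))
# overlay
a=cv2.resize(t['img'][145:205,350:414,::-1],None,fx=6,fy=6,interpolation=cv2.INTER_CUBIC)
b=cv2.resize(s['img'][260:335,280:350,::-1],None,fx=6,fy=6,interpolation=cv2.INTER_CUBIC)
def box(im,c,o,x0,x1,y0,y1,z0,z1,col,p):
    P=(proj(c,W(p,[(x,y,z) for z in(z0,z1) for x,y in((x0,y0),(x1,y0),(x1,y1),(x0,y1))]))-o+.5)*6
    P=P.astype(int)
    for q in(P[:4],P[4:]): cv2.polylines(im,[q],True,col,1)
for im,c,o in((a,t,(350,145)),(b,s,(280,260))):
    for y in(-28,28): box(im,c,o,-26,26,y-6,y+6,12,92,(0,0,255),r)
    for y in(-42,-14,14,42): box(im,c,o,-17,17,y-5,y+5,12,74,(0,255,0),r)
h=max(a.shape[0],b.shape[0]); a=np.pad(a,((0,h-a.shape[0]),(0,0),(0,0)))
cv2.imwrite('pics/o1.png',np.hstack([a,b])[:, :800])
```

```text
[ 0.4871  0.1748 -0.1517]
[[0.2, -0.4], [0.3, -0.2], [0.3, 0.3], [0.4, 0.1], [0.1, 0.3], [-0.2, -1.0], [0.7, -0.3], [-0.3, -1.0], [0.0, -0.3]]
[ 0.5539 -0.2503  0.197 ]
[[-0.3, -0.2], [0.2, -0.7], [0.8, 0.3], [0.4, 0.1], [-0.3, -1.7]]
knob [0.44769276 0.18568913 0.157     ] [0.44602694 0.18221339 0.157     ] [[0.44559603 0.18118708 0.157     ]] piv [[0.55630981 0.164262   0.106     ]]
```

View pics/o1.png

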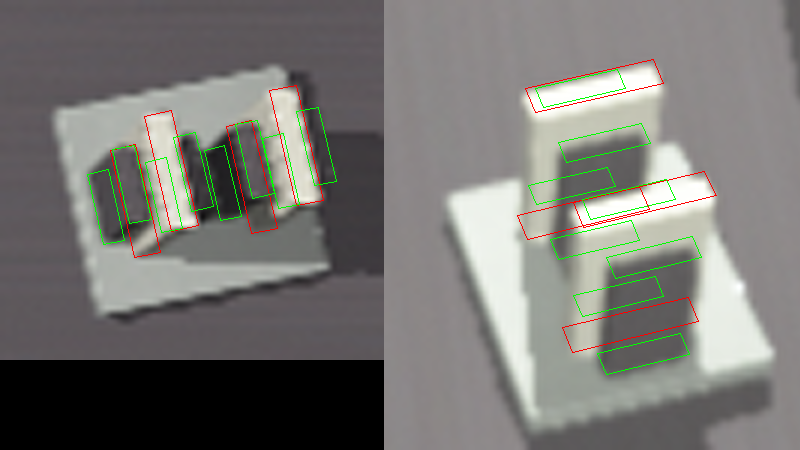

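```bash
cat >> h.py <<'E'
def state():
    s=sense(); y=R.from_quat(s['ee_rot']).as_matrix()[:,1]
    print('t',round(float(s['t']),2),'pos',np.round(s['tool_pos'],4),'phi',np.degrees(np.arctan2(y[1],y[0])).round(1),'q7',round(float(s['qpos'][6]),2),'F',np.round(s['contact_force'],1),'w',round(float(s['width']),4),'ff',round(float(s['finger_force']),1)); return s
def go(x,y,z,phi):
    s=sense(); a=R.from_quat(s['ee_rot']).as_matrix()[:,1]; d=(np.degrees(np.arctan2(a[1],a[0]))-phi+180)%360-180
    print('GO',(x,y,z),phi,rel([x,y,z]).tolist(),'yaw',round(d/90,4),'(deg',round(d,1),')')
def jw(L):
    p=np.load('jig.npy');c,n=np.cos(p[2]),np.sin(p[2]);L=np.array(L)/1000
    return np.array([p[0]+c*L[0]-n*L[1],p[1]+n*L[0]+c*L[1],L[2] if len(L)>2 else 0])
def arc(th): return jw([70-112*np.cos(th),112*np.sin(th),0]).round(4), round(np.degrees(-.1517)+90-np.degrees(th),1)
E
python3 -c "
from h import *
go(.45,-.2,.304,-20); c=ld('top'); print('pipe',atz(c,312,120,.075),'hammer',atz(c,447,190,.02))
print([arc(t) for t in(0,.35,.7,1.05,1.3,1.4)])"
```

```text
GO (0.45, -0.2, 0.304) -20 [0.7967, -0.6853, -0.0013] yaw -0.4921 (deg -44.3 )
pipe [ 0.69766611 -0.05284863  0.075     ] hammer [ 0.51175625 -0.42834848  0.02      ]
[(array([0.4456, 0.1812, 0.    ]), np.float64(81.3)), (array([0.4581, 0.2181, 0.    ]), np.float64(61.3)), (array([0.4825, 0.2485, 0.    ]), np.float64(41.2)), (array([0.5159, 0.2687, 0.    ]), np.float64(21.1)), (array([0.543 , 0.2755, 0.    ]), np.float64(6.8)), (array([0.5542, 0.2762, 0.    ]), np.float64(1.1))]
```

```bash
python3 -m jog '[[[0.8,-0.69,0],-0.49,0],[[0.8,-0.69,0],-0.49,0],[[0.8,-0.69,0],-0.49,0],[[0.8,-0.69,0],-0.49,0],[[0.8,-0.69,0],-0.49,0]]'; python3 -c "
from h import *
state();go(.45,.0,.304,20)"
```

```text
t: 0.6
tool_pos: [0.382, -0.3544, 0.3037]
ee_rot: [0.824, 0.567, -0.0, -0.0]
contact_force: [0.8, -0.1, 0.5]
width: 0.0851
finger_force: 0.0
t 0.6 pos [ 0.382  -0.3544  0.3037] phi -21.0 q7 0.21 F [ 0.8 -0.1  0.5] w 0.0851 ff 0.0
GO (0.45, 0.0, 0.304) 20 [0.8881, -0.1582, -0.0007] yaw -0.4552 (deg -41.0 )
```

```bash
python3 -m jog '[[[0.888,-0.158,0],-0.455,0],[[0.888,-0.158,0],-0.455,0],[[0.888,-0.158,0],-0.455,0],[[0.888,-0.158,0],-0.455,0],[[0.888,-0.158,0],-0.455,0]]'; python3 -c "
from h import *
state();go(.446,.182,.304,62)"
```

```text
t: 1.1
tool_pos: [0.4302, -0.1093, 0.3039]
ee_rot: [0.574, 0.819, -0.0, 0.0]
contact_force: [0.8, -0.2, -0.3]
width: 0.0854
finger_force: 0.0
t 1.1 pos [ 0.4302 -0.1093  0.3039] phi 19.9 q7 0.36 F [ 0.8 -0.2 -0.3] w 0.0854 ff 0.0
GO (0.446, 0.182, 0.304) 62 [0.671, 0.2856, -0.0006] yaw -0.4673 (deg -42.1 )
```

```bash
python3 -m jog '[[[0.671,0.286,0],-0.467,0.6],[[0.671,0.286,0],-0.467,0.6],[[0.671,0.286,0],-0.467,0.6],[[0.671,0.286,0],-0.467,0.6],[[0.671,0.286,0],-0.467,0.6]]'; python3 -c "
from h import *
state();go(.446,.182,.25,81.3)"
```

```text
t: 1.6
tool_pos: [0.4451, 0.1401, 0.3039]
ee_rot: [0.242, 0.97, -0.0, 0.0]
contact_force: [1.3, -0.3, 0.1]
width: 0.034
finger_force: 0.0
t 1.6 pos [0.4451 0.1401 0.3039] phi 62.0 q7 0.43 F [ 1.3 -0.3  0.1] w 0.034 ff 0.0
GO (0.446, 0.182, 0.25) 81.3 [0.0473, 0.0936, 0.1347] yaw -0.2147 (deg -19.3 )
```

```bash
python3 -m jog '[[[0.047,0.094,0.13],-0.215,0.6],[[0.047,0.094,0.13],-0.215,0.6],[[0.047,0.094,0.13],-0.215,0.6],[[0.047,0.094,0.13],-0.215,0.6]]'; python3 -c "
from h import *
s=state();print(s['qpos']);go(.446,.182,.191,81.3)
c=cam('side')
P=[s['tool_pos']+np.array([0,0,-.073])]
print(proj(c,P), proj(c,[[.446,.182,.157]]))
crop(c,225,90,325,165,8,'k1.png')"
```

```text
t: 2.0
tool_pos: [0.4461, 0.1807, 0.2511]
ee_rot: [0.078, 0.997, -0.0, -0.001]
contact_force: [-0.1, -0.6, -1.2]
width: 0.0339
finger_force: 0.0
t 2.0 pos [0.4461 0.1807 0.2511] phi 81.1 q7 0.57 F [-0.1 -0.6 -1.2] w 0.0339 ff 0.0
[ 0.17577839  0.44405626 -0.80604806  1.98549501  0.41142716  0.88274938
  0.5651515 ]
GO (0.446, 0.182, 0.191) 81.3 [0.0006, 0.0032, 0.1502] yaw -0.0023 (deg -0.2 )
[[258.86931641 141.94209294]] [[258.93255363 147.85907033]]
```

View pics/k1.png

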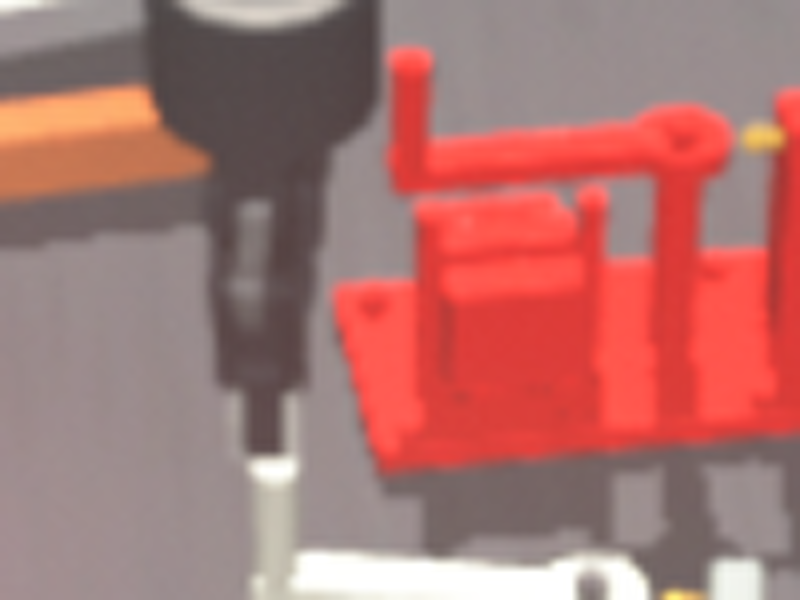

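The knob top sits at crop (272,465), directly under the fingers at (262,450), so I'm lowering the cage over it.

```bash
python3 -m jog '[[[0,0.003,0.06],0,0.6],[[0,0.003,0.1],0,0.6],[[0,0.003,0.145],0,0.6],[[0,0.003,0.145],0,0.6]]'; python3 -c "
from h import *
state()
for t in (.25,.5): 
  p,f=arc(t); go(p[0],p[1],.193,f)"
```

```text
t: 2.45
tool_pos: [0.4461, 0.1804, 0.1926]
ee_rot: [0.079, 0.997, -0.001, -0.001]
contact_force: [-0.5, 0.0, 0.1]
width: 0.0344
finger_force: 0.0
t 2.45 pos [0.4461 0.1804 0.1926] phi 80.9 q7 0.48 F [-0.5  0.   0.1] w 0.0344 ff 0.0
GO (np.float64(0.4532), np.float64(0.2081), 0.193) 67.0 [-0.0065, 0.0711, -0.0013] yaw 0.1544 (deg 13.9 )
GO (np.float64(0.4673), np.float64(0.2322), 0.193) 52.7 [-0.0318, 0.1362, -0.0015] yaw 0.3133 (deg 28.2 )
```

```bash
python3 -m jog '[[[-0.003,0.035,0],0.08,0.6],[[-0.0065,0.071,0],0.155,0.6],[[-0.018,0.104,0],0.234,0.6],[[-0.032,0.136,0],0.313,0.6],[[-0.032,0.136,0],0.313,0.6]]'; python3 -c "
from h import *
state()
for t in (.7,.85,1.0): 
  p,f=arc(t); go(p[0],p[1],.193,f)"
```

```text
t: 2.95
tool_pos: [0.4692, 0.235, 0.1954]
ee_rot: [0.319, 0.948, 0.001, 0.001]
contact_force: [-0.3, -0.3, -0.1]
width: 0.0344
finger_force: 0.0
t 2.95 pos [0.4692 0.235  0.1954] phi 52.8 q7 -0.01 F [-0.3 -0.3 -0.1] w 0.0344 ff 0.0
GO (np.float64(0.4825), np.float64(0.2485), 0.193) 41.2 [-0.0061, 0.0469, 0.0063] yaw 0.1288 (deg 11.6 )
GO (np.float64(0.496), np.float64(0.2586), 0.193) 32.6 [-0.0177, 0.0874, 0.0064] yaw 0.2243 (deg 20.2 )
GO (np.float64(0.5107), np.float64(0.2666), 0.193) 24.0 [-0.0349, 0.1255, 0.0066] yaw 0.3199 (deg 28.8 )
```

```bash
python3 -m jog '[[[-0.006,0.047,0.004],0.129,0.6],[[-0.0177,0.087,0.004],0.224,0.6],[[-0.035,0.1255,0.004],0.32,0.6],[[-0.035,0.1255,0.004],0.32,0.6]]'; python3 -c "
from h import *
state()
for t in (1.1,1.2,1.3,1.4): 
  p,f=arc(t); go(p[0],p[1],.193,f)"
```

```text
t: 3.35
tool_pos: [0.5111, 0.2653, 0.1933]
ee_rot: [0.545, 0.838, 0.001, 0.0]
contact_force: [-0.3, 0.5, -0.2]
width: 0.0343
finger_force: 0.0
t 3.35 pos [0.5111 0.2653 0.1933] phi 23.9 q7 -0.44 F [-0.3  0.5 -0.2] w 0.0343 ff 0.0
GO (np.float64(0.5212), np.float64(0.2706), 0.193) 18.3 [0.002, 0.0284, 0.0007] yaw 0.0623 (deg 5.6 )
GO (np.float64(0.532), np.float64(0.2736), 0.193) 12.6 [-0.0021, 0.0562, 0.0008] yaw 0.1256 (deg 11.3 )
GO (np.float64(0.543), np.float64(0.2755), 0.193) 6.8 [-0.0089, 0.0832, 0.0009] yaw 0.1901 (deg 17.1 )
GO (np.float64(0.5542), np.float64(0.2762), 0.193) 1.1 [-0.0186, 0.1095, 0.0009] yaw 0.2534 (deg 22.8 )
```

```bash
python3 -m jog '[[[0.002,0.028,0],0.06,0.6],[[-0.002,0.056,0],0.125,0.6],[[-0.009,0.083,0],0.19,0.6],[[-0.0186,0.1095,0],0.253,0.6],[[-0.0186,0.1095,0],0.253,0.6]]'; python3 -c "
from h import *
state()
c=cam('side');t=cam('top')
print([proj(c,[[*arc(x)[0][:2],.157]]).round(1).tolist()+proj(t,[[*arc(x)[0][:2],.157]]).round(1).tolist() for x in(1.2,1.4)])
z=lambda i,u,v,w,h,W,H: cv2.resize(i['img'][v:v+h,u:u+w,::-1],(W,H),interpolation=cv2.INTER_CUBIC)
cv2.imwrite('pics/k2.png',np.hstack([z(c,245,85,80,100,400,500),z(t,180,130,80,100,400,500)]))"
```

```text
t: 3.85
tool_pos: [0.5536, 0.2751, 0.193]
ee_rot: [0.699, 0.715, 0.001, 0.0]
contact_force: [-0.1, -1.0, -0.6]
width: 0.0342
finger_force: 0.0
t 3.85 pos [0.5536 0.2751 0.193 ] phi 1.3 q7 -0.74 F [-0.1 -1.  -0.6] w 0.0342 ff 0.0
[[[286.4, 127.6], [182.8, 176.6]], [[293.9, 126.8], [181.9, 167.7]]]
```

View pics/k2.png

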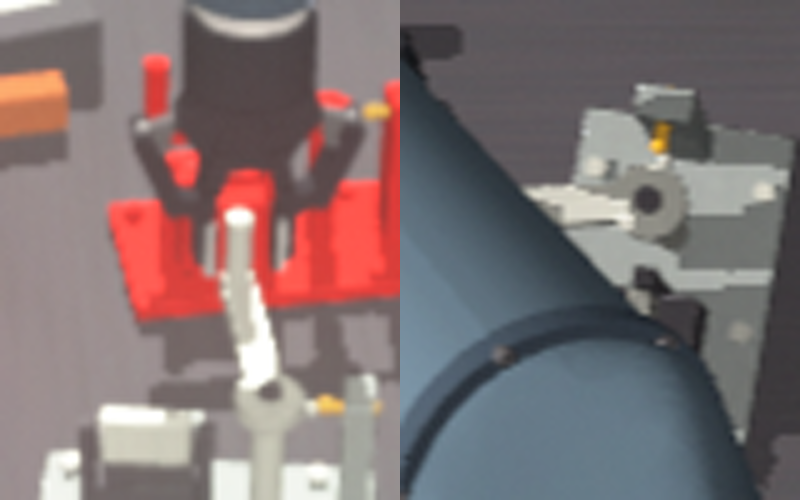

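Knob top is at side pixel (292.8,128), which puts it near 1.38 rad. I'll nudge it 5 mm to make sure it's home, then back off and lift.

```bash
python3 -m jog '[[[-0.001,0.014,0],0,0.6],[[-0.001,0.014,0],0,0.6],[[-0.001,0.014,0],0,0.6]]'; python3 -m jog '[[[0,-0.012,0],0,0.6],[[0,-0.012,-0.1],0,0.6],[[0,-0.012,-0.2],0,0.6],[[0,-0.012,-0.2],0,0.6]]'; python3 -c "
from h import *
state();go(.4871,.1748,.25,43)"
```

```text
t: 4.25
tool_pos: [0.5582, 0.2754, 0.1923]
ee_rot: [0.699, 0.715, -0.0, -0.0]
contact_force: [0.4, -1.1, -0.8]
width: 0.0342
finger_force: 0.0
t: 4.65
tool_pos: [0.5552, 0.2775, 0.278]
ee_rot: [0.699, 0.715, 0.005, 0.001]
contact_force: [0.4, -0.0, -0.1]
width: 0.0344
finger_force: 0.0
t 4.65 pos [0.5552 0.2775 0.278 ] phi 1.3 q7 -0.7 F [ 0.4 -0.  -0.1] w 0.0344 ff 0.0
GO (0.4871, 0.1748, 0.25) 43 [-0.2531, -0.1766, 0.0674] yaw -0.4631 (deg -41.7 )
```

```bash
python3 -m jog '[[[-0.253,-0.177,0.06],-0.463,0.6],[[-0.253,-0.177,0.06],-0.463,0.6],[[-0.253,-0.177,0.06],-0.463,0.6],[[-0.253,-0.177,0.06],-0.463,0.6],[[-0.253,-0.177,0.06],-0.463,0.6]]'; python3 -c "
from h import *
state();go(.4871,.1748,.20,81.3)"
```

```text
t: 5.15
tool_pos: [0.4838, 0.1717, 0.2478]
ee_rot: [0.397, 0.918, -0.001, -0.0]
contact_force: [0.1, -0.8, 0.4]
width: 0.0341
finger_force: 0.0
t 5.15 pos [0.4838 0.1717 0.2478] phi 43.3 q7 0.05 F [ 0.1 -0.8  0.4] w 0.0341 ff 0.0
GO (0.4871, 0.1748, 0.2) 81.3 [0.0, 0.0116, 0.1194] yaw -0.4228 (deg -38.0 )
```

```bash
python3 -m jog '[[[0,0.0116,0.1],-0.423,0.6],[[0,0.0116,0.1],-0.423,0.6],[[0,0.0116,0.1],-0.423,0.6],[[0,0.0116,0.1],-0.423,0.6],[[0,0.0116,0.1],-0.423,0.6]]'; python3 -m jog '[[[0,0,0],0,0.6],[[0,0,0],0,0.6]]'; python3 -c "
from h import *
s=state();go(.4871,.1748,.141,81.3)
c=cam('side');t=cam('top')
z=lambda i,u,v,w,h,W,H: cv2.resize(i['img'][v:v+h,u:u+w,::-1],(W,H),interpolation=cv2.INTER_CUBIC)
cv2.imwrite('pics/k3.png',np.hstack([z(c,245,95,80,100,400,500),z(t,180,130,80,100,400,500)]))"
```

```text
t: 5.65
tool_pos: [0.4875, 0.1759, 0.2077]
ee_rot: [0.075, 0.997, -0.0, -0.001]
contact_force: [0.2, -0.1, 0.2]
width: 0.0341
finger_force: 0.0
t: 5.85
tool_pos: [0.4878, 0.1759, 0.208]
ee_rot: [0.079, 0.997, -0.0, -0.0]
contact_force: [0.5, 0.2, 0.3]
width: 0.0341
finger_force: 0.0
t 5.85 pos [0.4878 0.1759 0.208 ] phi 80.9 q7 0.57 F [0.5 0.2 0.3] w 0.0341 ff 0.0
GO (0.4871, 0.1748, 0.141) 81.3 [0.0013, -0.003, 0.1676] yaw -0.0041 (deg -0.4 )
```

View pics/k3.png

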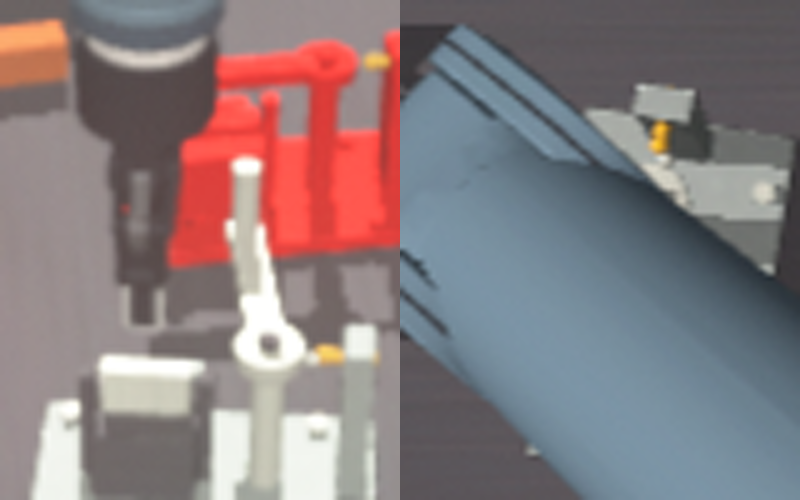

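Knob top at side pixel (294.4,127) matches 1.4 rad, so it's home. Now down to the spacer, closing gently first.

```bash
python3 -m jog '[[[0.001,-0.003,0.08],-0.004,0.6],[[0.001,-0.003,0.165],-0.004,0.6],[[0.001,-0.003,0.165],-0.004,0.6],[[0.001,-0.003,0.165],-0.004,0.6]]' ; python3 -m jog '[[[0,0,0],0,0.8],[[0,0,0],0,0.9],[[0,0,0],0,0.9],[[0,0,0],0,0.9]]' 20; python3 -c "
from h import *
state()"
```

```text
t: 6.35
tool_pos: [0.4874, 0.1751, 0.1426]
ee_rot: [0.075, 0.997, -0.0, -0.0]
contact_force: [0.9, 0.6, 0.6]
width: 0.0342
finger_force: 0.0
t: 6.75
tool_pos: [0.4886, 0.1753, 0.1439]
ee_rot: [0.076, 0.997, 0.0, 0.001]
contact_force: [-0.7, -1.1, 7.7]
width: 0.0113
finger_force: 23.8
t 6.75 pos [0.4886 0.1753 0.1439] phi 81.3 q7 0.5 F [-0.7 -1.1  7.7] w 0.0113 ff 23.8
```

```bash
python3 -m jog '[[[0,0,0],0,1],[[0,0,0],0,1],[[0,0,-0.01],0,1],[[0,0,-0.025],0,1]]' 90;  python3 -m jog '[[[0,0,-0.04],0,1],[[0,0,-0.08],0,1],[[0,0,-0.12],0,1],[[0,0,-0.16],0,1],[[0,0,-0.2],0,1]]'; python3 -m jog '[[[0,0,-0.04],0,1],[[0,0,-0.08],0,1],[[0,0,-0.1],0,1],[[0,0,-0.1],0,1],[[0,0,-0.1],0,1]]'; python3 -c "
from h import *
state()
go(.46,-.04,.27,81.3)
c=cam('side');crop(c,200,60,360,180,5,'k4.png')"
```

```text
t: 7.15
tool_pos: [0.4874, 0.1754, 0.1519]
ee_rot: [0.075, 0.997, 0.001, -0.0]
contact_force: [2.5, 4.7, -16.3]
width: 0.01
finger_force: 87.6
t: 7.65
tool_pos: [0.4879, 0.1744, 0.2341]
ee_rot: [0.075, 0.997, -0.0, 0.001]
contact_force: [-0.0, 0.5, -4.1]
width: 0.0095
finger_force: 90.1
t: 8.15
tool_pos: [0.4875, 0.1744, 0.2721]
ee_rot: [0.075, 0.997, -0.0, -0.0]
contact_force: [-0.3, -0.2, -4.5]
width: 0.01
finger_force: 90.2
t 8.15 pos [0.4875 0.1744 0.2721] phi 81.4 q7 0.65 F [-0.3 -0.2 -4.5] w 0.01 ff 90.2
GO (0.46, -0.04, 0.27) 81.3 [-0.0125, -0.5403, 0.0057] yaw 0.0007 (deg 0.1 )
```

View pics/k4.png

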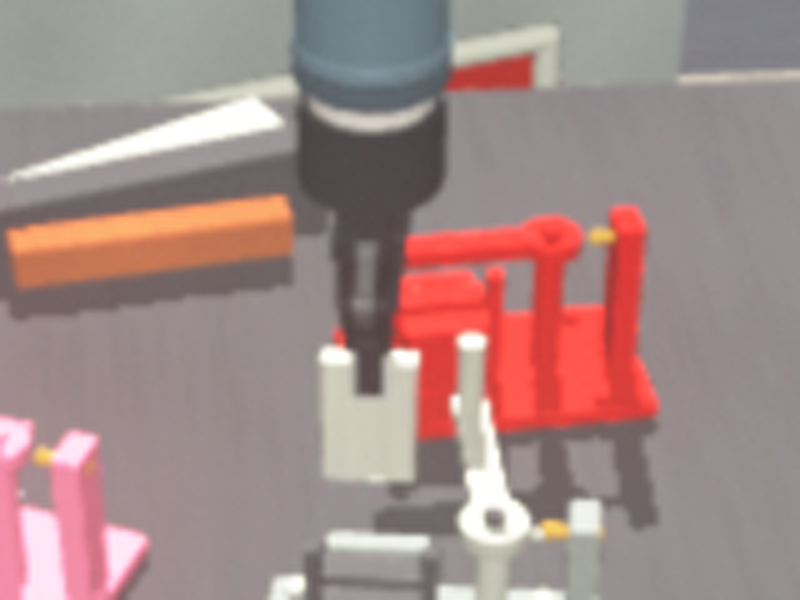

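The spacer hangs upright and clear at crop (370,410), and the keeper stayed home. Next, out over the open bench.

```bash
python3 -m jog '[[[-0.0125,-0.1,0],0,1],[[-0.0125,-0.2,0],0,1],[[-0.0125,-0.3,0],0,1],[[-0.0125,-0.4,0],0,1],[[-0.0125,-0.5,0],0,1]]';  python3 -m jog '[[[0,-0.04,0.08],0,1],[[0,-0.04,0.16],0,1],[[0,-0.04,0.24],0,1],[[0,-0.04,0.31],0,1],[[0,-0.04,0.31],0,1]]'; python3 -c "
from h import *
state()
go(.46,-.04,.134,81.3)"
```

```text
t: 8.7
tool_pos: [0.4617, -0.0252, 0.2716]
ee_rot: [0.075, 0.997, 0.0, -0.001]
contact_force: [1.2, 0.2, -4.4]
width: 0.0099
finger_force: 90.1
t: 9.2
tool_pos: [0.4574, -0.0394, 0.145]
ee_rot: [0.075, 0.997, 0.0, -0.004]
contact_force: [-0.3, 0.3, -3.3]
width: 0.0102
finger_force: 90.0
t 9.2 pos [ 0.4574 -0.0394  0.145 ] phi 81.4 q7 0.93 F [-0.3  0.3 -3.3] w 0.0102 ff 90.0
GO (0.46, -0.04, 0.134) 81.3 [-0.0068, -0.0006, 0.0275] yaw 0.0013 (deg 0.1 )
```

```bash
python3 -m jog '[[[0,0,0.012],0,1],[[0,0,0.022],0,1],[[0,0,0.022],0,1]]'; python3 -m jog '[[[0,0,0.003],0,1],[[0,0,0.005],0,1],[[0,0,0.005],0,1]]'
```

```text
t: 9.5
tool_pos: [0.4607, -0.0395, 0.1401]
ee_rot: [0.075, 0.997, -0.0, 0.001]
contact_force: [-0.6, -0.1, -3.4]
width: 0.0102
finger_force: 90.1
t: 9.8
tool_pos: [0.4603, -0.0395, 0.1377]
ee_rot: [0.075, 0.997, -0.0, 0.0]
contact_force: [0.5, 0.7, -3.6]
width: 0.0099
finger_force: 90.1
```

```bash
for i in 1; do python3 -m jog '[[[0,0,0.003],0,1],[[0,0,0.006],0,1],[[0,0,0.006],0,1]]'; done; python3 -m jog '[[[0,0,0.003],0,1],[[0,0,0.005],0,1],[[0,0,0.005],0,1]]'
```

```text
t: 10.1
tool_pos: [0.4601, -0.0395, 0.1349]
ee_rot: [0.075, 0.997, -0.0, -0.0]
contact_force: [0.7, 0.7, -3.8]
width: 0.0103
finger_force: 90.1
t: 10.4
tool_pos: [0.4601, -0.0395, 0.133]
ee_rot: [0.075, 0.997, -0.0, -0.0]
contact_force: [0.1, 0.3, -4.2]
width: 0.0097
finger_force: 90.1
```

```bash
python3 -m jog '[[[0,0,0.002],0,1],[[0,0,0.0035],0,1],[[0,0,0.0035],0,1]]'
```

```text
t: 10.7
tool_pos: [0.4603, -0.0394, 0.1322]
ee_rot: [0.075, 0.997, -0.0, 0.0]
contact_force: [-1.9, -0.7, 5.1]
width: 0.0097
finger_force: 91.5
```

Touchdown at the expected height. Easing the grip, then opening.

```bash
python3 -m jog '[[[0,0,0],0,1],[[0,0,0],0,1]]' 20; python3 -m jog '[[[0,0,0],0,0.84],[[0,0,0],0,0.8],[[0,0,0],0,0.7],[[0,0,0],0,0.5],[[0,0,0],0,0.5]]'; python3 -m jog '[[[0,0,-0.05],0,0.5],[[0,0,-0.15],0,0.2],[[0,0,-0.25],0,0],[[0,0,-0.25],0,0],[[0,0,-0.25],0,0]]';python3 -c "
from h import *
state()
c=cam('side');t=cam('top')
# predicted spacer box at tool xy, width dir -8.7deg
for n,k in(('side',c),('top',t)):
  a=np.radians(-8.6);ux=np.array([np.cos(a),np.sin(a)]);uy=np.array([-ux[1],ux[0]])
  P=[np.r_[np.array([.4603,-.0394])+ux*x+uy*y,z] for z in(0,.08) for x,y in((-.026,-.006),(.026,-.006),(.026,.006),(-.026,.006))]
  p=proj(k,P); print(n,p.round(1).tolist())
  im=k['img'][:,:,::-1].copy(); u,v=p.mean(0).astype(int)
  S=6; b=cv2.resize(im[v-42:v+42,u-33:u+33],None,fx=S,fy=S,interpolation=cv2.INTER_CUBIC)
  np.save(n+'b.npy',b)
  q=((p-[u-33,v-42]+.5)*S).astype(int)
  for w in(q[:4],q[4:]): cv2.polylines(b,[w],True,(0,0,255),1)
  cv2.imwrite('pics/p_'+n+'.png',b)
  g=im[v-25:v+25,u-20:u+20].min(2)>150
  ys,xs=np.nonzero(g); print(n,'bright bbox',xs.min()+u-20,xs.max()+u-20,ys.min()+v-25,ys.max()+v-25,g.sum())
"
```

```text
t: 10.9
tool_pos: [0.4603, -0.0394, 0.1321]
ee_rot: [0.075, 0.997, -0.0, 0.0]
contact_force: [-2.4, 0.1, 5.1]
width: 0.0098
finger_force: 91.5
t: 11.4
tool_pos: [0.4603, -0.0395, 0.1317]
ee_rot: [0.075, 0.997, 0.0, 0.0]
contact_force: [0.3, -0.0, -0.7]
width: 0.0428
finger_force: 0.0
t: 11.9
tool_pos: [0.4605, -0.0398, 0.2323]
ee_rot: [0.075, 0.997, -0.0, 0.001]
contact_force: [-0.2, 0.4, -0.5]
width: 0.0856
finger_force: 0.0
t 11.9 pos [ 0.4605 -0.0398  0.2323] phi 81.3 q7 1.06 F [-0.2  0.4 -0.5] w 0.0856 ff 0.0
side [[260.6, 245.7], [280.0, 246.7], [280.3, 243.4], [261.0, 242.4], [260.1, 224.7], [280.3, 225.6], [280.6, 222.3], [260.5, 221.4]]
side bright bbox 259 281 209 247 522
top [[307.7, 219.6], [310.2, 201.4], [306.0, 200.8], [303.4, 219.0], [309.2, 217.5], [311.9, 198.0], [307.3, 197.4], [304.6, 216.9]]Traceback (most recent call last):
  File "<string>", line 17, in <module>
    ys,xs=np.nonzero(g); print(n,'bright bbox',xs.min()+u-20,xs.max()+u-20,ys.min()+v-25,ys.max()+v-25,g.sum())
                                               ~~~~~~^^
    return umr_minimum(a, axis, None, out, keepdims, initial, where)
ValueError: zero-size array to reduction operation minimum which has no identity
```

It stands upright: side bbox columns 259–281, bottom 247, against a prediction of 260–281 and 247. Turning 90° to take it by the narrow edges.

```bash
python3 -m jog '[[[0,0,0],0.5,0],[[0,0,0],0.5,0],[[0,0,0],0.5,0],[[0,0,0],0.5,0],[[0,0,0],0.5,0]]' >/dev/null; python3 -m jog '[[[0,0,0],0.5,0],[[0,0,0],0.5,0],[[0,0,0],0.5,0],[[0,0,0],0.5,0],[[0,0,0],0.5,0]]'>/dev/null; python3 -m jog '[[[0,0,0],0.1,0],[[0,0,0],0.1,0]]'>/dev/null; python3 -c "
from h import *
state(); go(.4603,-.0394,.102,-8.7)"
```

```text
t 13.2 pos [ 0.4594 -0.0393  0.2304] phi -13.6 q7 -0.41 F [ 0.3 -0.4 -0.8] w 0.0855 ff 0.0
GO (0.4603, -0.0394, 0.102) -8.7 [0.0005, 0.003, 0.3211] yaw -0.0547 (deg -4.9 )
```

```bash
python3 -m jog '[[[0.0005,0.003,0.1],-0.055,0],[[0.0005,0.003,0.16],-0.055,0],[[0.0005,0.003,0.24],-0.055,0],[[0.0005,0.003,0.32],-0.055,0],[[0.0005,0.003,0.32],-0.055,0]]'; python3 -c "
from h import *
state(); go(.4603,-.0394,.102,-8.7)"
```

```text
t: 13.7
tool_pos: [0.4583, -0.0392, 0.1]
ee_rot: [0.757, 0.654, -0.003, -0.003]
contact_force: [-0.8, -0.0, 0.7]
width: 0.0856
finger_force: 0.0
t 13.7 pos [ 0.4583 -0.0392  0.1   ] phi -8.4 q7 -0.46 F [-0.8 -0.   0.7] w 0.0856 ff 0.0
GO (0.4603, -0.0394, 0.102) -8.7 [0.0003, 0.005, -0.0049] yaw 0.0036 (deg 0.3 )
```

```bash
python3 -m jog '[[[0,0.004,0],0.003,0.1],[[0,0.004,0],0.003,0.2],[[0,0.004,0],0.003,0.28],[[0,0.004,0],0.003,0.34],[[0,0.004,0],0.003,0.38]]' 20; python3 -m jog '[[[0,0,0],0,0.42],[[0,0,0],0,0.46],[[0,0,0],0,0.5],[[0,0,0],0,0.5]]' 20; python3 -m jog '[[[0,0,0],0,0.8],[[0,0,0],0,0.8],[[0,0,0],0,0.8]]' 60;python3 -c "
from h import *
state()"
```

```text
t: 14.2
tool_pos: [0.4619, -0.0398, 0.1042]
ee_rot: [0.76, 0.65, -0.001, -0.0]
contact_force: [-4.8, -0.1, 3.4]
width: 0.0531
finger_force: 2.2
t: 14.6
tool_pos: [0.4619, -0.0398, 0.1042]
ee_rot: [0.76, 0.65, -0.001, -0.0]
contact_force: [-5.1, 1.0, 6.2]
width: 0.0515
finger_force: 20.3
t: 14.9
tool_pos: [0.4619, -0.0398, 0.1043]
ee_rot: [0.76, 0.65, -0.001, -0.0]
contact_force: [-6.0, 1.2, 10.6]
width: 0.0513
finger_force: 60.8
t 14.9 pos [ 0.4619 -0.0398  0.1043] phi -8.9 q7 -0.46 F [-6.   1.2 10.6] w 0.0513 ff 60.8
```

```bash
python3 -m jog '[[[0,0,-0.02],0,0.8],[[0,0,-0.1],0,0.8],[[0,0,-0.2],0,0.8],[[0,0,-0.33],0,0.8],[[0,0,-0.33],0,0.8]]'; python3 -c "
from h import *
state(); go(.5539,-.2503,.235,11.3)"
```

```text
t: 15.4
tool_pos: [0.4668, -0.0398, 0.2416]
ee_rot: [0.76, 0.65, 0.004, 0.004]
contact_force: [1.5, 0.3, -4.7]
width: 0.0513
finger_force: 65.0
t 15.4 pos [ 0.4668 -0.0398  0.2416] phi -8.9 q7 -0.34 F [ 1.5  0.3 -4.7] w 0.0513 ff 65.0
GO (0.5539, -0.2503, 0.235) 11.3 [-0.4862, 0.2964, 0.0197] yaw -0.2244 (deg -20.2 )
```

```bash
python3 -m jog '[[[-0.12,0.07,0.015],-0.08,0.8],[[-0.24,0.145,0.015],-0.16,0.8],[[-0.36,0.22,0.015],-0.224,0.8],[[-0.44,0.268,0.015],-0.224,0.8],[[-0.486,0.296,0.015],-0.224,0.8]]'; python3 -m jog '[[[0,0,0],0,0.8],[[0,0,0],0,0.8]]'; python3 -c "
from h import *
state(); go(.5539,-.2503,.235,11.3)
c=cam('side'); t=cam('top')
r=np.load('rack.npy')
cv2.imwrite('pics/q.png',c['img'][:,:,::-1])
def W(L):
    L=np.array(L,float)/1000;a,n=np.cos(r[2]),np.sin(r[2]);return np.c_[r[0]+a*L[:,0]-n*L[:,1],r[1]+n*L[:,0]+a*L[:,1],L[:,2]]
print('stock tops side (far,near):',proj(c,W([(0,28,92),(0,-28,92)])).round(1).tolist())
print('held bottom',proj(c,[sense()['tool_pos']-[0,0,.1043]]).round(1))
"
```

```text
t: 15.9
tool_pos: [0.5499, -0.2556, 0.2287]
ee_rot: [0.636, 0.772, -0.001, 0.001]
contact_force: [0.1, -0.9, -4.1]
width: 0.0512
finger_force: 64.6
t: 16.1
tool_pos: [0.5493, -0.2504, 0.2285]
ee_rot: [0.635, 0.773, -0.0, -0.001]
contact_force: [-0.4, 0.9, -4.4]
width: 0.0513
finger_force: 64.6
t 16.1 pos [ 0.5493 -0.2504  0.2285] phi 11.2 q7 0.34 F [-0.4  0.9 -4.4] w 0.0513 ff 64.6
GO (0.5539, -0.2503, 0.235) 11.3 [-0.002, 0.0113, -0.0163] yaw -0.0011 (deg -0.1 )
stock tops side (far,near): [[314.6, 273.8], [323.0, 292.7]]
held bottom [[317.6 273.4]]
```

```bash
python3 -m jog '[[[-0.002,0.0113,0.02],0,0.8],[[-0.002,0.0113,0.02],0,0.8],[[-0.002,0.0113,0.02],0,0.8]]'; python3 -c "
from h import *
s=state()
c=cam('side'); r=np.load('rack.npy')
def W(L,p=r):
    L=np.array(L,float)/1000;a,n=np.cos(p[2]),np.sin(p[2]);return np.c_[p[0]+a*L[:,0]-n*L[:,1],p[1]+n*L[:,0]+a*L[:,1],L[:,2]]
S=8;u0,v0,w,h=285,235,65,75
b=cv2.resize(c['img'][v0:v0+h,u0:u0+w,::-1],None,fx=S,fy=S,interpolation=cv2.INTER_CUBIC); raw=b.copy()
def box(P,col):
    cv2.polylines(b,[((proj(c,P)-[u0,v0]+.5)*S).astype(int)],True,col,1)
sq=lambda y,z:[(-26,y-6,z),(26,y-6,z),(26,y+6,z),(-26,y+6,z)]
for y in(-28,28): box(W(sq(y,92)),(0,0,255))
bz=(s['tool_pos'][2]-.1043)*1000
box(W(sq(0,bz),[*s['tool_pos'][:2],np.radians(11.2)]),(255,0,0))
box(W([(-50,-55,12),(50,-55,12),(50,55,12),(-50,55,12)]),(0,255,0))
t0=cv2.imread('pics/top0.png')[145:205,350:410]; t0=cv2.resize(t0,(280,280),interpolation=cv2.INTER_CUBIC)
tt=ld('top')
q=((proj(tt,np.vstack([W(sq(y,92)) for y in(-28,28)]))-[350,145]+.5)*280/60).astype(int)
for k in(q[:4],q[4:]): cv2.polylines(t0,[k],True,(0,0,255),1)
o=np.zeros((600,800,3),np.uint8); o[:,:520]=b; o[:280,520:]=t0
cv2.imwrite('pics/v10.png',o)"
```

```text
t: 16.5
tool_pos: [0.5545, -0.2492, 0.2213]
ee_rot: [0.634, 0.774, -0.0, -0.0]
contact_force: [0.3, 0.5, -3.9]
width: 0.0514
finger_force: 64.6
t 16.5 pos [ 0.5545 -0.2492  0.2213] phi 11.3 q7 0.34 F [ 0.3  0.5 -3.9] w 0.0514 ff 64.6
```

View pics/v10.png

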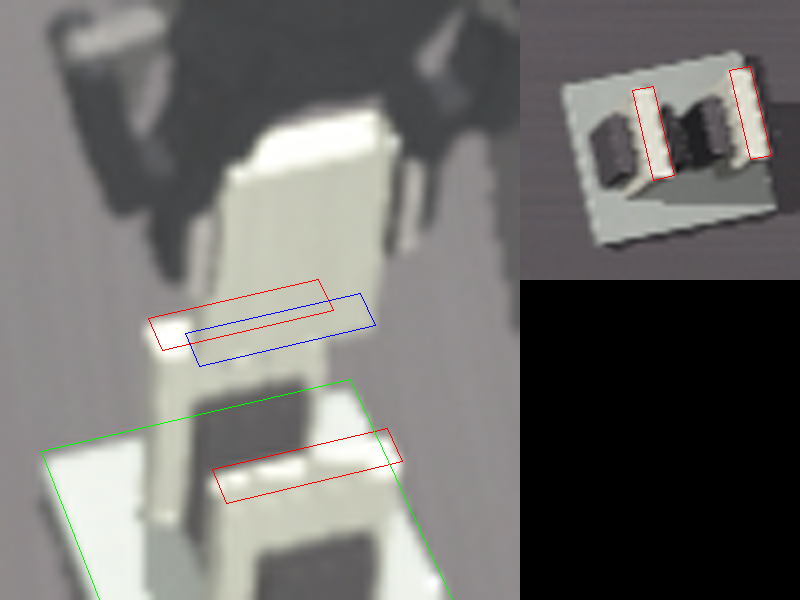

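Held spacer and stocks both sit about 0.7 px (roughly 2 mm) below their predicted outlines in the side view. It's the same camera bias, so the relative alignment holds: near stock top edge is at crop (213,490)–(402,468), held bottom at (378,335). Correcting the last millimetre and going down with force checks.

```bash
python3 -c "
from h import *
go(.5539,-.2503,.185,11.3)"
```

```text
GO (0.5539, -0.2503, 0.185) 11.3 [-0.0016, -0.0019, 0.0914] yaw 0.0002 (deg 0.0 )
```

```bash
python3 -m jog '[[[-0.0016,-0.0019,0.045],0,0.8],[[-0.0016,-0.0019,0.09],0,0.8],[[-0.0016,-0.0019,0.09],0,0.8],[[-0.0016,-0.0019,0.09],0,0.8]]'; python3 -c "
from h import *
go(.5539,-.2503,.185,11.3)"; python3 -m jog '[[[0,0,0.01],0,0.8],[[0,0,0.018],0,0.8],[[0,0,0.026],0,0.8],[[0,0,0.026],0,0.8]]'
```

```text
t: 16.95
tool_pos: [0.554, -0.2507, 0.186]
ee_rot: [0.634, 0.773, -0.0, -0.0]
contact_force: [-0.1, 0.3, -3.1]
width: 0.0509
finger_force: 64.5
GO (0.5539, -0.2503, 0.185) 11.3 [0.0011, 0.0001, 0.0024] yaw -0.0002 (deg -0.0 )
t: 17.35
tool_pos: [0.5537, -0.2508, 0.175]
ee_rot: [0.634, 0.773, -0.0, -0.0]
contact_force: [-0.2, -1.0, -4.5]
width: 0.0511
finger_force: 64.5
```

The bottom is below the divider tops with no contact force, so it's in the bay.

```bash
python3 -m jog '[[[0,0,0.02],0,0.8],[[0,0,0.04],0,0.8],[[0,0,0.04],0,0.8]]'; python3 -m jog '[[[0,0,0.025],0,0.8],[[0,0,0.05],0,0.8],[[0,0,0.075],0,0.8],[[0,0,0.09],0,0.8],[[0,0,0.09],0,0.8]]'
```

```text
t: 17.65
tool_pos: [0.5529, -0.2505, 0.1577]
ee_rot: [0.634, 0.773, -0.0, -0.001]
contact_force: [-0.9, -0.7, -4.5]
width: 0.0511
finger_force: 64.5
t: 18.15
tool_pos: [0.5532, -0.2505, 0.1219]
ee_rot: [0.634, 0.773, -0.0, -0.001]
contact_force: [-0.6, 0.8, -4.5]
width: 0.0516
finger_force: 64.6
```

```bash
python3 -m jog '[[[0,0.001,0.005],0,0.8],[[0,0.001,0.01],0,0.8],[[0,0.001,0.01],0,0.8]]'; python3 -m jog '[[[0,0,0.002],0,0.8],[[0,0,0.004],0,0.8],[[0,0,0.004],0,0.8]]'
```

```text
t: 18.45
tool_pos: [0.5544, -0.2508, 0.1193]
ee_rot: [0.634, 0.773, 0.0, 0.0]
contact_force: [0.2, 0.3, -3.9]
width: 0.0512
finger_force: 64.6
t: 18.75
tool_pos: [0.5543, -0.2508, 0.1177]
ee_rot: [0.634, 0.773, -0.0, 0.0]
contact_force: [-0.6, -0.6, -5.0]
width: 0.0514
finger_force: 64.6
```

```bash
python3 -m jog '[[[0,0,0.002],0,0.8],[[0,0,0.004],0,0.8],[[0,0,0.004],0,0.8]]'; python3 -m jog '[[[0,0,0.001],0,0.8],[[0,0,0.002],0,0.8],[[0,0,0.002],0,0.8]]'
```

```text
t: 19.05
tool_pos: [0.5544, -0.2508, 0.1164]
ee_rot: [0.634, 0.773, -0.0, 0.0]
contact_force: [-1.1, 1.1, -0.1]
width: 0.0515
finger_force: 65.1
t: 19.35
tool_pos: [0.5544, -0.2508, 0.1164]
ee_rot: [0.634, 0.773, -0.0, 0.0]
contact_force: [-5.0, 1.3, 9.2]
width: 0.0513
finger_force: 66.0
```

Seated on the floor at the expected height. Releasing and withdrawing straight up.

```bash
python3 -m jog '[[[0,0,0],0,0.38],[[0,0,0],0,0.3],[[0,0,0],0,0.1],[[0,0,0],0,0.05]]' 20; python3 -m jog '[[[0,0,-0.05],0,0.05],[[0,0,-0.15],0,0.05],[[0,0,-0.25],0,0.05],[[0,0,-0.37],0,0.05],[[0,0,-0.45],0,0.05]]'; python3 -m jog '[[[-0.1,-0.3,-0.1],0,0.05],[[-0.1,-0.3,-0.1],0,0.05],[[-0.1,-0.3,-0.1],0,0.05],[[-0.1,-0.3,-0.1],0,0.05]]'; python3 -c "
from h import *
state();t=cam('top','f.png');c=cam('side','fs.png'); r=np.load('rack.npy')
def W(L,p=r):
    L=np.array(L,float)/1000;a,n=np.cos(p[2]),np.sin(p[2]);return np.c_[p[0]+a*L[:,0]-n*L[:,1],p[1]+n*L[:,0]+a*L[:,1],L[:,2]]
for n,k in(('top',t),('side',c)):
  for y in(28,0,-28):
    p=proj(k,W([(x,y,92) for x in(-30,-22,-12,0,12,22,30)])) + ([0,.7] if n=='side' else 0)
    print(n,y,[int(cv2.getRectSubPix(k['img'],(1,1),tuple(map(float,q)))[0,0].min()) for q in p])
a=cv2.imread('pics/side0.png').astype(int);b=c['img'][:,:,::-1].astype(int);d=np.abs(a-b).max(2)>40
for nm,(u0,v0,u1,v1) in dict(hammer=(240,350,380,400),pipe=(340,212,385,255),rack=(285,268,348,332)).items(): 
  ys,xs=np.nonzero(d[v0:v1,u0:u1]); print(nm,d[v0:v1,u0:u1].sum(), (xs.min()+u0,xs.max()+u0,ys.min()+v0,ys.max()+v0) if len(xs) else '')
P=W([(x,y,z) for z in(12,92) for x in(-26,26) for y in(-6,6)]);p=proj(c,P);print('pred new spacer bbox',p.min(0),p.max(0))
"
```

```text
t: 19.75
tool_pos: [0.5545, -0.2508, 0.1153]
ee_rot: [0.634, 0.773, 0.0, 0.0]
contact_force: [0.1, 0.7, 0.3]
width: 0.081
finger_force: 0.0
t: 20.25
tool_pos: [0.5551, -0.2509, 0.2987]
ee_rot: [0.634, 0.773, 0.001, 0.002]
contact_force: [0.7, 0.3, -0.0]
width: 0.0806
finger_force: 0.0
t: 20.65
tool_pos: [0.4408, -0.3174, 0.3366]
ee_rot: [0.637, 0.771, -0.002, 0.001]
contact_force: [-1.0, -0.2, -0.5]
width: 0.0816
finger_force: 0.0
t 20.65 pos [ 0.4408 -0.3174  0.3366] phi 10.8 q7 0.6 F [-1.  -0.2 -0.5] w 0.0816 ff 0.0
top 28 [103, 212, 208, 204, 206, 204, 169]
top 0 [96, 207, 207, 204, 206, 202, 167]
top -28 [97, 209, 206, 205, 205, 203, 160]
side 28 [156, 252, 252, 252, 253, 248, 143]
side 0 [188, 253, 253, 252, 253, 252, 140]
side -28 [186, 253, 253, 252, 253, 251, 142]
hammer 13 (np.int64(310), np.int64(311), np.int64(350), np.int64(357))
pipe 0 
rack 254 (np.int64(307), np.int64(330), np.int64(280), np.int64(308))
pred new spacer bbox [305.47184557 278.59208358] [330.41570407 308.67715645]
```

All three spacer tops give the same profile in both cameras, and the pipe and hammer haven't moved. One quick keeper check, then hand in.

```bash
python3 -c "
from h import *
c=ld('side');k3=cv2.resize(cv2.imread('pics/k3.png')[:,:400],(80,100),interpolation=cv2.INTER_AREA).astype(int)
d=np.abs(k3-c['img'][95:195,245:325,::-1]).max(2)[25:75,44:75]; print('keeper region diff px',(d>60).sum(),d.size)
s=state();print(np.abs(s['qd']).max())
print(robot.sign_off())"
```

```text
keeper region diff px 304 1550
t 20.75 pos [ 0.4443 -0.3138  0.3356] phi 11.2 q7 0.59 F [ 0.3  1.  -1.1] w 0.0814 ff 0.0
0.02996341386158397
the job is handed in; nothing more can be done
None
```

The keeper check gave a larger difference (304 px) than I expected, so I'm checking the saved picture to report it accurately.

```bash
python3 -c "
from h import *
c=ld('side')
for th in(0,.9,1.1,1.2,1.3,1.4):
  print(th,[int(cv2.getRectSubPix(c['img'],(1,1),tuple(map(float,q)))[0,0].min()) for q in proj(c,[[*arc(th)[0][:2],z] for z in(.157,.145,.13)])])
"
```

```text
0 [120, 113, 117]
0.9 [96, 107, 99]
1.1 [99, 99, 107]
1.2 [118, 119, 116]
1.3 [120, 120, 121]
1.4 [104, 104, 110]
```

```bash
python3 -c "
from h import *
for n in('side','top'):
  c=ld(n)
  for th in(0,1.1,1.2,1.3,1.4):
    print(n,th,[cv2.getRectSubPix(c['img'],(1,1),tuple(map(float,q)))[0,0].tolist() for q in proj(c,[[*(jw([70,0])[:2]+(arc(th)[0][:2]-jw([70,0])[:2])*f),z] for f,z in((1,.157),(.75,.112),(.5,.112))])])
"
```

```text
side 0 [[120, 132, 141], [120, 134, 141], [119, 133, 141]]
side 1.1 [[99, 104, 112], [118, 130, 138], [111, 119, 126]]
side 1.2 [[118, 131, 140], [119, 129, 137], [108, 116, 122]]
side 1.3 [[120, 132, 141], [113, 122, 129], [108, 112, 118]]
side 1.4 [[104, 107, 114], [111, 115, 120], [167, 167, 158]]
top 0 [[168, 172, 166], [96, 90, 94], [95, 89, 93]]
top 1.1 [[64, 59, 61], [96, 91, 94], [94, 88, 93]]
top 1.2 [[62, 59, 61], [93, 87, 92], [95, 90, 90]]
top 1.3 [[78, 75, 76], [124, 123, 117], [142, 141, 132]]
top 1.4 [[217, 214, 200], [139, 137, 129], [142, 140, 132]]
```

The spacer is standing right down in the middle bay, level with the two stocked spacers, and the keeper arm is out in its 1.4 rad end detent. The last top picture confirms the keeper; in the side picture the arm blocks it. The pipe, hammer and stocked spacers were not disturbed, and I handed the job in at 20.8 s.

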